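Clean the contact probe in beads and hold it on the reference spot

TASK

Take the contact probe out of its stand by its square handle and clean its tip by stirring it, down near the floor of the steel bowl among the beads, two full turns clockwise seen from above, starting and ending at the side farthest from the robot, about midway between the bowl's centre and wall, keeping all the beads in. Then take the check reading: hold the tip gently on the dot inside the circle on the sloping face of the circle-marked block, the probe square to that face and its spring tip pushed in about half way. The program finishes while the gripper is still holding the probe steadily there; do not touch the square-marked block with the probe, and leave the petri dish, beaker and vial where they stand.

Things in the scene. Friction and masses are not known exactly. Their poses are not given: they have to be found in the camera images.
- probe: contact probe, 0.1 kg, upright in its stand. Origin: its nose with the spring tip out; z: from the nose up the handle. Along z: flat-ended spring tip d 8 mm (0 to 14 mm), steel stem d 11 mm (14 to 75 mm), black collar d 25 mm (75 to 81 mm) that rests on the stand's top, white square handle 22 x 22 mm (81 to 165 mm, flats facing +-x and +-y)
- nose (a point): the very end of the probe's spring tip (moves with the tip)
- probe_tip (a joint): how far the spring tip is pushed into the stem: 0 fully out, 0.010 m fully in; 1 N starts it moving, then 250 N/m, so 5 mm takes about 2.25 N and fully in 3.5 N
- stand: fixed grey block 56 x 56 mm, 85 mm high with its 76 x 76 x 8 mm dark foot, with an upright through hole d 14 mm in which the probe stands; origin at the centre of its underside. The probe's nose hangs 10 mm above the table
- bowl: open round steel bowl, fixed, 48 mm high, 116 mm across the rim; inside about 92 mm across at the floor and 104 mm at the top; origin at the centre of its underside, inner floor 5 mm above it; x and y as the world's. At the start the beads leave the middle and the far (+x) side of its floor free
- bead1_center (a point): centre of loose white ceramic bead 1 of six, d 18 mm, 12 g, on the bowl's floor
- bead2_center (a point): centre of loose white ceramic bead 2 of six, d 18 mm, 12 g, on the bowl's floor
- bead3_center (a point): centre of loose white ceramic bead 3 of six, d 18 mm, 12 g, on the bowl's floor
- bead4_center (a point): centre of loose white ceramic bead 4 of six, d 18 mm, 12 g, on the bowl's floor
- bead5_center (a point): centre of loose white ceramic bead 5 of six, d 18 mm, 12 g, on the bowl's floor
- bead6_center (a point): centre of loose white ceramic bead 6 of six, d 18 mm, 12 g, on the bowl's floor
- round_face: aluminium plate 66 x 66 x 14 mm, top of a fixed reference block (column d 44 mm, dark base 74 x 74 mm); its upper face slopes 20 deg, low edge roughly toward the robot (yaw up to 0.35 rad), marked with a thin engraved circle d 40 mm round a dot d 6 mm. Origin: the dot, on the surface, 60 mm above the table; z: outward normal of the face; y: level; -x: downhill. The two blocks may change places
- square_face: aluminium plate 66 x 66 x 14 mm, top of a fixed reference block (column d 44 mm, dark base 74 x 74 mm); its upper face slopes 20 deg, low edge roughly toward the robot (yaw up to 0.35 rad), marked with a thin engraved 38 mm square round a dot d 6 mm. Origin: the dot, on the surface, 60 mm above the table; z: outward normal of the face; y: level; -x: downhill. The two blocks may change places
- petri_dish: shallow covered round glass dish, 74 mm across, 18 mm high, loose bystander; origin at the centre of its underside
- beaker: small empty glass beaker, 45 mm across, 57 mm high, loose bystander; origin at the centre of its underside
- vial: small white vial, 31 mm across, 42 mm high, loose bystander; origin at the centre of its underside
Things that resemble listed ones, but are neither listed nor needed, are in the scene too. Leave any purple look-alike of the stand alone.

How it is judged:
By the outcome, as a careful person would: the job done as asked, in the order asked, and still so for the second after the job is handed in, while the arm keeps its last pose, push and grip.
It also fails if it takes over 59 s, if anything falls off the work surface, if the arm or the gripper's body presses on something with over 40 N, if the wrist force passes 120 N, or if a joint passes its speed limit or range.

ROBOT

A 6-joint arm with a two-finger parallel gripper is mounted at the origin on a cart in front of the work surface, level with it; the furniture and walls round the work are solid. World frame = base frame: x ahead of the robot, y to its left, z up, the work surface at z = 0. Lengths are in m, angles in rad, forces in N, time in s.
With the tool pointing down it reaches from about 0.35 to 0.775 m from the base axis. Payload 5.5 kg.
Tool frame: the origin (TCP) lies where the fingers leave the gripper's body, on its centre line; the fingertips stand env.tip_reach ahead of it and the grasp point (between the pads) lies 54 mm ahead of it (env.tip_reach is the distance from the TCP to the fingertips, in m); z points along the fingers, y is the line along which they close (so a half turn about z gives the same grasp; the last joint's range is limited). The gripper opens to 85 mm and grips with 20 to 120 N. Pads are 22 mm wide; open, the fingers measure 114 mm over their backs; the gripper's body (76 mm by 85 mm) begins 54 mm behind the grasp point. The pads swing forward as they close: fully open they stand 13 mm farther back than shut.
Start: joints at [-1.412, 0.313, 0.046, 1.304, 0, 1.431], TCP at [0.169, -0.55, 0.304] pointing down, gripper open.
Joint ranges: [-2.76, 2.76], [-0.86, 1.69], [-1.03, 1.26], [-2.2, 2.34], [-1.47, 1.5], [-3.14, 3.14]. Speed limits (rad/s): [2.57, 2.57, 3.14, 3.14, 3.14, 3.14].

INTERFACE

Orientations are given as a unit quaternion [w, x, y, z].
In Python, from workcell import status, optics, hand_in, env gives the robot as it stands.
- The arm moves only by the shell command python3 -m handwheel 'ROWS' [FORCE]. ROWS is a JSON object whose one key "deltas" holds a list of rows, each a list of 5 numbers: the opening, from -1 (shut) to 1 (fully open), then the shift along the tool's x, y, z in units of 40 mm (1.0 is 40 mm), then the turn about the tool's z in units of 10 degrees (1.0 is 10 degrees). In form: {"deltas": [[jaw, x, y, z, roll], ...]}. A call has 1 to 20 rows; each row shifts and turns the commanded pose from where the row before left it, along the tool's axes as they then stand; what a row does not reach is not made up. A row lasts 1/8 s, in which the tool goes at most 62.5 mm and 10.7 degrees, less where a joint would pass 70% of its speed; a pose out of reach is approached as far as the arm can. A call is refused whole if a number of a shift passes 1 or a number of a turn 1, either way. A call with a gripper value outside its range is refused whole. The fingers move at their own pace and stop on an object; FORCE is the grip in N (left out, the last holds). Time passes only in rows, so rows that do not move let the fingers close. It gives the time, the measured TCP pose, the force, the opening and the grip force at its end, in the units of the state.
- status.get_state(): the state, without advancing time (a new reading comes with each control period).
- optics.read_camera(name): name is "scene" or "top" or "wrist"; returns a dict with "frame" (480x640x3 uint8, red, green, blue), "depth" (480x640 float32, m along the optical axis (not along the pixel's ray), 0 where there is no reading), "vfov" (degrees; the focal length in pixels is half the picture's height over the tangent of half this angle, whatever the lens; pixels are square), "cx", "cy" (the principal point, pixels), "origin" and "attitude" of the camera in the world. Camera axes: x right, y down, z forward; pixel columns grow to the right and rows downward; lengths in m; the calibration is good to about 2 mm. A picture is of the moment at which its call begins.
- hand_in(): hands the job in; it is judged then, once.
The state is a dict: "clock": time; "joint_pos": joint angles; "qvel": joint speeds; "tau": joint torques, N m; "tcp_pos": TCP position; "orientation": TCP orientation; "wrist_force": force on the tool from outside, world axes, zero at the start; "ft_torque": the same for the moment, N m; "finger_gap": finger opening in m; "grip_force": force on a finger pad.
Only numpy, scipy, OpenCV 4.12 (cv2) and the standard library are available. Lean on these libraries where they do the work, as an engineer would, in place of code of your own. Each camera call takes 0.05 s, during which the arm holds its last target. There are 200 camera calls.

## Working session

There is one attempt and no reset: what is moved stays moved. The work goes in short steps, Python scripts to look and compute and a shell command to move; the robot and the scene stay as the last step left them, time stands still between calls to the robot, and variables do not carry over. Pictures are saved under pics/ and viewed, at most 10 in all, crops included, and the job is handed in when it is done.

```bash
mkdir -p pics; ls; cat > h.py <<'E'
import numpy as np, cv2
from workcell import status, optics, env
from scipy.spatial.transform import Rotation as R
def quat(q): q=np.array(q).ravel(); return R.from_quat([q[1],q[2],q[3],q[0]]).as_matrix()
def att(c):
    a=np.array(c['attitude']); return a if a.shape==(3,3) else quat(a)
def pts(c):
    f=240/np.tan(np.radians(c['vfov']/2)); v,u=np.mgrid[:480,:640]; d=c['depth']
    P=np.stack([(u-c['cx'])/f*d,(v-c['cy'])/f*d,d],-1)
    return P@att(c).T+np.array(c['origin'])
def ray(c,u,v,z):
    f=240/np.tan(np.radians(c['vfov']/2)); d=att(c)@np.array([(u-c['cx'])/f,(v-c['cy'])/f,1]); o=np.array(c['origin'])
    return o+d*(z-o[2])/d[2]
def snap(n,name):
    c=optics.read_camera(n); cv2.imwrite(f'pics/{name}.png',c['frame'][...,::-1]); return c
E
python3 - <<'E'
from h import *
import pickle
for n in('top','scene'):
    c=snap(n,n+'0'); pickle.dump(c,open(n+'0.pkl','wb')); print(n,c['vfov'],c['cx'],c['cy'],c['origin'],c['attitude'])
print(status.get_state(), env.tip_reach)
E
```

```text
pics
top 50.963391595876644 326.2487312065238 241.41232147436898 [0.42239662 0.021921   0.96636194] [ 0.05862758 -0.69677042  0.71375588 -0.04032783]
scene 45.61448589659499 320.00771506940254 233.66855255040414 [-0.22853308  0.47265099  0.63087579] [ 0.23389343 -0.43619992  0.76225013 -0.41713096]
{'clock': 0.1, 'joint_pos': array([-1.41161799e+00,  3.13932579e-01,  4.50730105e-02,  1.30358782e+00,
        3.31388289e-05,  1.43118282e+00]), 'qvel': array([ 0.00141266, -0.00300313,  0.00335901, -0.00067241,  0.000676  ,
       -0.00081603]), 'tau': array([ 3.30929281e-03, -4.81725597e+01,  2.99242795e+01,  1.27386680e-02,
       -5.04950390e-05, -2.89776885e-06]), 'tcp_pos': array([ 0.16919663, -0.54918763,  0.30308579]), 'orientation': array([-8.25652011e-04,  9.88860835e-01,  1.48840748e-01,  8.49307449e-06]), 'wrist_force': array([-0.01769335,  0.16111945,  0.5110466 ]), 'ft_torque': array([-0.01717672, -0.04948148, -0.06128686]), 'grip_force': 0.0, 'finger_gap': 0.08538641279668856} 0.0726
```

View pics/top0.png

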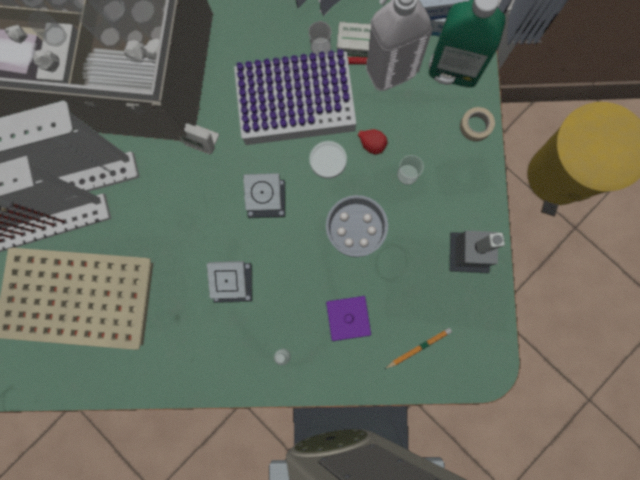

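View pics/scene0.png

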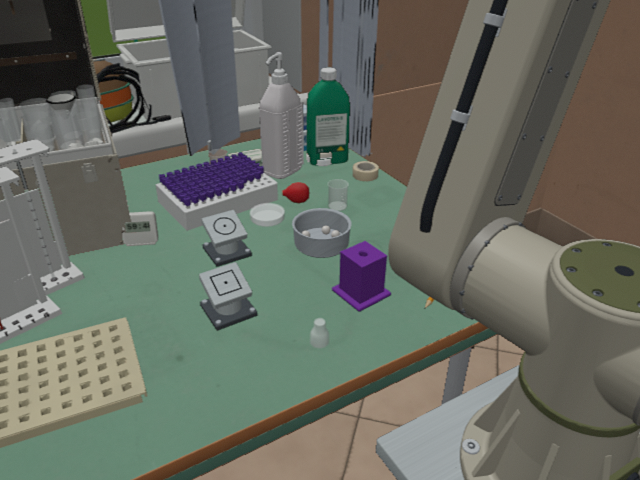

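The top view shows the grey stand at about (480,248), with the probe handle top at (496,240). The bowl is at (357,226), the circle block at (262,192), the square block at (227,281), the purple decoy at (349,318), and the petri dish, beaker and vial at (328,159), (410,168) and (281,356). The scene view agrees: the circle block is the farther one, at (225,226). Next I'll measure these.

```bash
python3 - <<'E'
from h import *
import pickle
c=pickle.load(open('top0.pkl','rb')); P=pts(c); fr=c['frame'].astype(int)
g=cv2.cvtColor(c['frame'],cv2.COLOR_RGB2GRAY)
def near(u,v,r):
    m=np.zeros((480,640),bool); m[v-r:v+r+1,u-r:u+r+1]=1; return m&(c['depth']>0)
# heights on table
print('table z',np.median(P[350:400,100:250,2]), np.median(P[380:395,480:500,2]))
m=near(494,240,22)&(P[...,2]>.15); print('handle top',m.sum(),P[m].mean(0),P[m].max(0),P[m].min(0)); 
def rect(m):
    k=P[m][:,:2]*1000; return cv2.minAreaRect(k.astype(np.float32))
print('handle rect',rect(m))
m=near(480,248,26)&(abs(P[...,2]-.085)<.006); print('stand top',m.sum(),rect(m))
m=near(480,248,40)&(P[...,2]>.004)&(P[...,2]<.012)&(g<90); print('foot',m.sum(),rect(m))
m=near(357,226,36)&(abs(P[...,2]-.048)<.005); print('rim',m.sum(),cv2.minEnclosingCircle((P[m][:,:2]*1000).astype(np.float32)), np.median(P[m][:,2]))
for n,(u,v) in dict(circ=(262,192),sq=(227,281)).items():
    m=near(u,v,24)&(P[...,2]>.035)&(P[...,2]<.09); k=P[m]
    cf=np.linalg.lstsq(np.c_[k[:,:2],np.ones(len(k))],k[:,2],rcond=None)[0]; nrm=np.array([-cf[0],-cf[1],1]); nrm/=np.linalg.norm(nrm)
    r=k[:,2]-np.c_[k[:,:2],np.ones(len(k))]@cf; ok=abs(r)<.004;k=k[ok]
    cf=np.linalg.lstsq(np.c_[k[:,:2],np.ones(len(k))],k[:,2],rcond=None)[0]; nrm=np.array([-cf[0],-cf[1],1]); nrm/=np.linalg.norm(nrm)
    w=near(u,v,5); uu=np.argmin(np.where(w,g,999)); dv,du=divmod(uu,640)
    d=(g[dv-2:dv+3,du-2:du+3]).astype(float); wt=np.clip(np.median(g[v-6:v+7,u-6:u+7])-d,0,None)
    du+= (wt*np.arange(-2,3)).sum()/wt.sum(); dv+=(wt*np.arange(-2,3)[:,None]).sum()/wt.sum()
    print(n,'tilt',np.degrees(np.arccos(nrm[2])),'uphill yaw',np.arctan2(-nrm[1],-nrm[0]),'mean',k.mean(0),len(k),r.std(),'dot px',du,dv,ray(c,du,dv,.06),rect(m))
s=[]
for n,(u,v,z) in dict(petri=(328,159,.018),beaker=(410,168,.03),vial=(281,356,.03),red=(374,140,.02),rackcorner=(355,128,.06)).items(): print(n,ray(c,u,v,z).round(3),P[v,u].round(3))
m=near(357,226,22)&(fr.min(-1)>185); n_,l,st,ce=cv2.connectedComponentsWithStats(m.astype(np.uint8))
for i in range(1,n_): print('bead',st[i,4],ce[i].round(1),(ray(c,*ce[i],.016)).round(3))
def crop(u,v,r): return cv2.resize(c['frame'][v-r:v+r,u-r:u+r,::-1],(390,390),interpolation=cv2.INTER_CUBIC)
cv2.imwrite('pics/crop1.png',np.hstack([crop(357,226,36),crop(485,246,36)]))
E
```

```text
table z 0.0005677520842804484 0.0006396400950124392
handle top 264 [ 0.52899213 -0.22441395  0.17235171] [ 0.54135211 -0.21497072  0.18167995] [ 0.51874981 -0.23850858  0.15067559]
handle rect ((530.1792602539062, -226.74075317382812), (22.56092071533203, 22.887121200561523), 4.177765369415283)
stand top 715 ((530.2559204101562, -227.35842895507812), (56.83879852294922, 56.405391693115234), 85.7751235961914)
foot 437 ((530.483642578125, -226.80523681640625), (75.00969696044922, 76.01830291748047), 85.6504135131836)
rim 568 ((580.7448120117188, -12.848148345947266), 57.47848892211914) 0.04818679963099615
circ tilt 19.736651089610415 uphill yaw 0.01864586160769718 mean [0.64641644 0.16034701 0.06090523] 1236 0.0021236920369848895 dot px 261.6626916524702 191.87393526405452 [0.64614377 0.16148359 0.06      ] ((647.5849609375, 160.7599334716797), (66.86849975585938, 64.1091537475586), 88.44165802001953)
sq tilt 19.83319230491554 uphill yaw 0.03055928462973337 mean [0.48488261 0.22581709 0.06103074] 1256 0.0025261385484762616 dot px 225.87713841368586 280.72161741835146 [0.48344119 0.22712611 0.06      ] ((485.9951477050781, 226.23379516601562), (65.21556091308594, 66.86337280273438), 0.8117895126342773)
petri [0.718 0.038 0.018] [0.718 0.038 0.019]
beaker [ 0.692 -0.118  0.03 ] [ 0.701 -0.123 -0.   ]
vial [0.346 0.132 0.03 ] [0.347 0.13  0.043]
red [ 0.753 -0.052  0.02 ] [ 0.743 -0.05   0.05 ]
rackcorner [ 0.764 -0.015  0.06 ] [ 0.779 -0.016  0.02 ]
```

View pics/crop1.png

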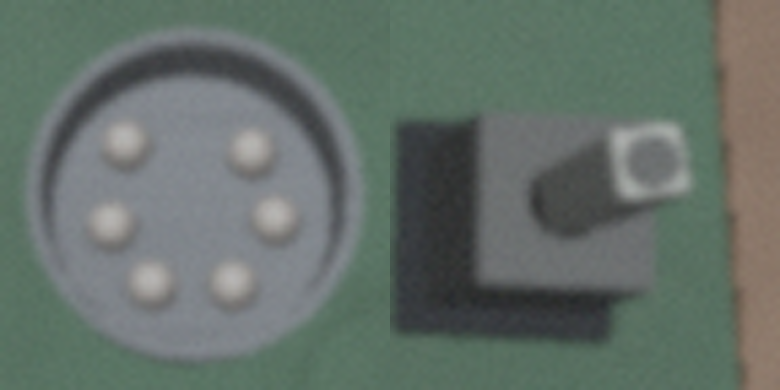

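```bash
python3 -m handwheel '{"deltas":[[1,0,0,0,0.65],[1,0,0,0,0.64],[1,0.8,-0.614,0,0],[1,0.8,-0.614,0,0],[1,0.8,-0.614,0,0],[1,0.8,-0.614,0,0],[1,0.8,-0.614,0,0],[1,0.8,-0.614,0,0],[1,0.8,-0.614,0,0],[1,0.8,-0.614,0,0],[1,0.8,-0.614,0,0],[1,0.8,-0.614,0,0],[1,0.8,-0.614,0,0],[1,0.8,-0.614,0,0],[1,0,0,0,0],[1,0,0,0,0]]}' 30
python3 - <<'E'
from h import *
import pickle
s=status.get_state(); print(s['tcp_pos'],R.from_matrix(quat(s['orientation'])).as_matrix())
c=snap('wrist','w1'); pickle.dump(c,open('w1.pkl','wb')); print(c['origin'],att(c)[:,2]); P=pts(c)
m=(P[...,2]>.165)&(P[...,2]<.185)&(np.hypot(P[...,0]-.53,P[...,1]+.227)<.03)
print(m.sum(),P[m].mean(0),cv2.minAreaRect((P[m][:,:2]*1000).astype(np.float32)))
E
```

```text
clock: 2.1
tcp_pos: [0.5302, -0.2273, 0.3034]
orientation: [-0.0, 0.999, 0.037, -0.001]
wrist_force: [0.4, 0.2, 0.4]
finger_gap: 0.0853
grip_force: 0.0
[ 0.53021241 -0.22728665  0.30339185] [[ 9.97251728e-01  7.40779486e-02 -1.20324911e-03]
 [ 7.40782433e-02 -9.97252412e-01  2.02166126e-04]
 [-1.18496703e-03 -2.90745099e-04 -9.99999256e-01]]
[ 0.6121538  -0.22066271  0.37237663] [-0.31973733 -0.02379677 -0.94720735]
1618 [ 0.53116641 -0.22698735  0.17396823] ((529.1199951171875, -227.1097869873047), (21.84844398498535, 21.97235870361328), 5.545466423034668)
```

View pics/w1.png

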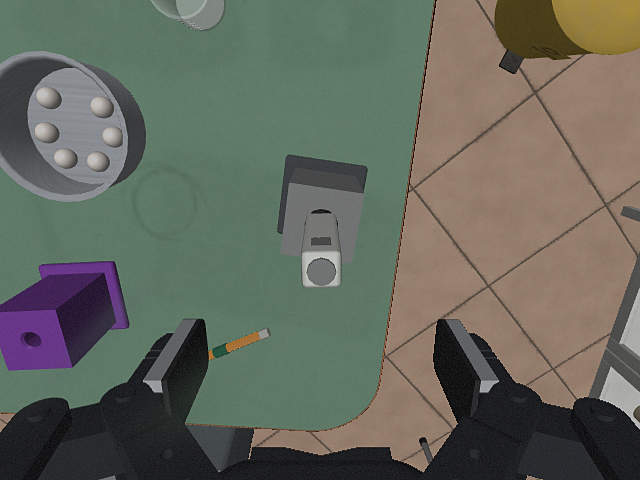

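The wrist view shows the handle at (321,270), centred between the open fingers with the grip line matching its flats. I'll descend and grip.

```bash
python3 -m handwheel '{"deltas":[[1,0,0,0.8,0],[1,0,0,0.8,0],[1,0,0,0.6,0],[1,0,0,0.385,0],[0,0,0,0,0],[-0.5,0,0,0,0],[-1,0,0,0,0],[-1,0,0,0,0],[-1,0,0,0,0],[-1,0,0,0,0]]}' 60
```

```text
clock: 3.4
tcp_pos: [0.5311, -0.2276, 0.2016]
orientation: [0.001, 0.999, 0.037, 0.001]
wrist_force: [-0.3, 0.0, 6.1]
finger_gap: 0.0214
grip_force: 59.2
```

```bash
python3 -m handwheel '{"deltas":[[-1,0,0,-0.3,0],[-1,0,0,-0.5,0],[-1,0,0,-0.5,0],[-1,0,0,-0.5,0],[-1,0,0,-0.4,0],[-1,0,0,0,0.42],[-1,0.233,-0.67,0,0],[-1,0.233,-0.67,0,0],[-1,0.233,-0.67,0,0],[-1,0.233,-0.67,0,0],[-1,0.233,-0.67,0,0],[-1,0.233,-0.67,0,0],[-1,0.233,-0.67,0,0],[-1,0.233,-0.67,0,0],[-1,0,0,0,0],[-1,0,0,0,0],[-1,0,0,0,0]]}' 60
python3 - <<'E'
from h import *
import pickle
s=status.get_state(); print(s['tcp_pos'],quat(s['orientation']).round(4))
c=snap('wrist','w2'); pickle.dump(c,open('w2.pkl','wb')); d=snap('scene','s2'); pickle.dump(d,open('s2.pkl','wb')); e=snap('top','t2'); pickle.dump(e,open('t2.pkl','wb'))
cv2.imwrite('pics/m2.png',np.hstack([cv2.resize(c['frame'],(400,300)),d['frame'][100:400,220:620]])[...,::-1])
P=pts(c)
m=(abs(P[...,2]-.048)<.005)&(np.hypot(P[...,0]-.58,P[...,1]+.013)<.07); k=(P[m][:,:2]*1000).astype(np.float32); print('rim',m.sum(),cv2.minEnclosingCircle(k))
g=c['frame'].astype(int); b=(g.min(-1)>150)&(abs(P[...,2]-.018)<.012)&(np.hypot(P[...,0]-.58,P[...,1]+.013)<.05)
n,l,st,ce=cv2.connectedComponentsWithStats(b.astype(np.uint8))
for i in range(1,n):
    if st[i,4]>40: print('bead',st[i,4],np.median(P[l==i],0).round(4))
E
```

```text
clock: 5.52
tcp_pos: [0.6048, -0.0138, 0.2885]
orientation: [0.0, 1.0, -0.0, -0.0]
wrist_force: [0.5, 0.5, -0.7]
finger_gap: 0.0214
grip_force: 58.8
[ 0.60477357 -0.01378183  0.28847648] [[ 1.e+00 -7.e-04 -3.e-04]
 [-7.e-04 -1.e+00 -3.e-04]
 [-3.e-04  3.e-04 -1.e+00]]
rim 2411 ((578.9913940429688, -11.90159797668457), 57.59293746948242)
bead 187 [0.605  0.0106 0.0201]
bead 191 [ 0.6011 -0.033   0.0202]
bead 180 [0.5764 0.0165 0.0202]
bead 184 [ 0.5767 -0.0406  0.0201]
bead 162 [0.5555 0.0034 0.0201]
bead 110 [ 0.5559 -0.0266  0.02  ]
```

View pics/m2.png

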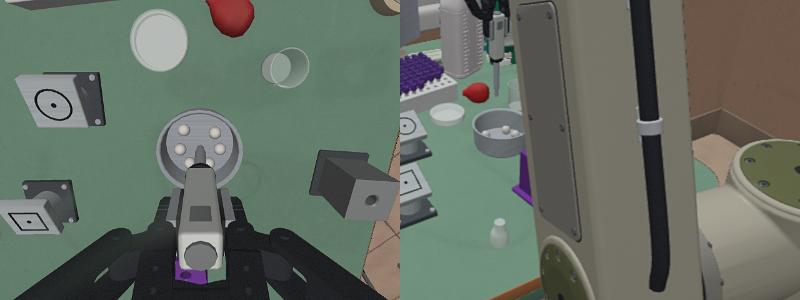

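The wrist view shows the probe hanging straight over the bowl, with six beads on the floor and the far side free. I'll lower it to about 4 mm above the inner floor.

```bash
python3 -m handwheel '{"deltas":[[-1,-0.045,-0.035,0.5,0],[-1,0,0,0.5,0],[-1,0,0,0.5,0],[-1,0,0,0.4,0],[-1,0,0,0.3,0],[-1,0,0,0,0],[-1,0,0,0,0]]}' 60
python3 - <<'E'
from h import *
s=status.get_state(); print(s['tcp_pos'],s['wrist_force'])
E
```

```text
clock: 6.55
tcp_pos: [0.6036, -0.0117, 0.2011]
orientation: [0.0, 1.0, 0.0, 0.001]
wrist_force: [0.5, -0.4, -1.2]
finger_gap: 0.0215
grip_force: 58.9
[ 0.60360834 -0.01166851  0.20110493] [ 0.51147832 -0.3726771  -1.17334275]
```

```bash
python3 -m handwheel '{"deltas":[[-1,-0.028,0.178,0.025,0],[-1,-0.082,0.160,0,0],[-1,-0.127,0.127,0,0],[-1,-0.160,0.082,0,0],[-1,-0.178,0.028,0,0],[-1,-0.178,-0.028,0,0],[-1,-0.160,-0.082,0,0],[-1,-0.127,-0.127,0,0],[-1,-0.082,-0.160,0,0],[-1,-0.028,-0.178,0,0],[-1,0.028,-0.178,0,0],[-1,0.082,-0.160,0,0],[-1,0.127,-0.127,0,0],[-1,0.160,-0.082,0,0],[-1,0.178,-0.028,0,0],[-1,0.178,0.028,0,0],[-1,0.160,0.082,0,0],[-1,0.127,0.127,0,0],[-1,0.082,0.160,0,0],[-1,0.028,0.178,0,0]]}' 60
python3 - <<'E'
from h import *
import pickle
s=status.get_state(); print(s['tcp_pos'],s['wrist_force'])
c=snap('wrist','w3'); d=snap('top','t3'); pickle.dump(c,open('w3.pkl','wb'))
cv2.imwrite('pics/m3.png',np.hstack([c['frame'][100:400,180:480],cv2.resize(d['frame'][180:270,310:430],(400,300))])[...,::-1])
E
```

```text
clock: 9.05
tcp_pos: [0.6033, -0.0122, 0.1994]
orientation: [0.0, 1.0, 0.0, -0.0]
wrist_force: [0.4, 0.6, -1.7]
finger_gap: 0.0212
grip_force: 59.0
[ 0.60334414 -0.01221846  0.19941762] [ 0.44081713  0.59075373 -1.68644781]
```

View pics/m3.png

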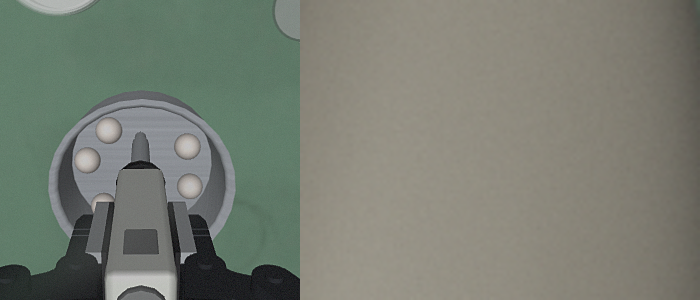

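The wrist view shows the nose at the bowl's far side, at about (140,140) in the crop, the probe upright and the visible beads inside. Now the second turn, then a slight lift.

```bash
python3 -m handwheel '{"deltas":[[-1,-0.028,0.178,0,0],[-1,-0.082,0.160,0,0],[-1,-0.127,0.127,0,0],[-1,-0.160,0.082,0,0],[-1,-0.178,0.028,0,0],[-1,-0.178,-0.028,0,0],[-1,-0.160,-0.082,0,0],[-1,-0.127,-0.127,0,0],[-1,-0.082,-0.160,0,0],[-1,-0.028,-0.178,0,0],[-1,0.028,-0.178,0,0],[-1,0.082,-0.160,0,0],[-1,0.127,-0.127,0,0],[-1,0.160,-0.082,0,0],[-1,0.178,-0.028,0,0],[-1,0.178,0.028,0,0],[-1,0.160,0.082,0,0],[-1,0.127,0.127,0,0],[-1,0.082,0.160,0,0],[-1,0.028,0.178,0,0]]}' 60
python3 -m handwheel '{"deltas":[[-1,0,0.02,0,0],[-1,0,0,0,0],[-1,0,0,-0.2,0],[-1,0,0,-0.3,0],[-1,0,0,0,0]]}' 60
python3 - <<'E'
from h import *
s=status.get_state(); print(s['tcp_pos'],s['wrist_force'])
E
```

```text
clock: 11.65
tcp_pos: [0.6034, -0.0122, 0.1995]
orientation: [0.0, 1.0, 0.0, -0.0]
wrist_force: [0.9, -1.0, -1.1]
finger_gap: 0.0215
grip_force: 59.0
clock: 12.28
tcp_pos: [0.6041, -0.0123, 0.2214]
orientation: [0.0, 1.0, 0.0, 0.002]
wrist_force: [0.8, 0.1, -1.6]
finger_gap: 0.0213
grip_force: 59.0
[ 0.60414723 -0.0123185   0.22142111] [ 0.80686831  0.14882834 -1.63000561]
```

Stirring is done. The moves offer no tool tilt, so I'll swing the probe about the pad axis by pressing its stem against the inner −x rim with a lighter grip. The tilt will be read from a depth fit to the handle face.

```bash
cat > tilt.py <<'E'
from h import *
import sys
s=status.get_state(); c=snap('wrist',sys.argv[1]); P=pts(c); Rt=quat(s['orientation']); Q=(P-s['tcp_pos'])@Rt  # tool frame
print(s['tcp_pos'],s['wrist_force'].round(2))
# handle +x face: near |y|<.008, z .03..(.11), x positive side
m=(abs(Q[...,1])<.008)&(Q[...,2]>.022)&(Q[...,2]<.105)&(abs(Q[...,0])<.06)&(c['depth']>0); k=Q[m]
rng=np.random.default_rng(0); best=(0,)
for _ in range(300):  # line x = a z + b, RANSAC
    i,j=rng.choice(len(k),2,replace=False)
    if abs(k[i,2]-k[j,2])<.02: continue
    a=(k[i,0]-k[j,0])/(k[i,2]-k[j,2]); b=k[i,0]-a*k[i,2]; n=(abs(k[:,0]-a*k[:,2]-b)<.0012).sum()
    if n>best[0]: best=(n,a,b)
_,a,b=best; o=abs(k[:,0]-a*k[:,2]-b)<.0012; p=np.polyfit(k[o,2],k[o,0],1)
print('pts',len(k),o.sum(),'zrange',k[o,2].min(),k[o,2].max(),'tilt deg',np.degrees(np.arctan(p[0])),'axis x at z=.054:',np.polyval(p,.054)-.011/np.cos(np.arctan(p[0])))
# side lean about tool x: face normal in y
A=np.c_[k[o][:,1:],np.ones(o.sum())]; print('yaw of face deg',np.degrees(np.arctan(np.linalg.lstsq(A,k[o,0],rcond=None)[0][0])))
# nose: lowest points of probe
m=(abs(Q[...,1])<.012)&(Q[...,2]>.12)&(Q[...,2]<.21)&(abs(Q[...,0]-np.polyval(p,Q[...,2])+.011)<.009)&(c['depth']>0); k=Q[m]
if len(k): print('stem far z',np.percentile(k[:,2],[50,90,98,100]).round(4),'y',[k[abs(k[:,2]-z)<.006][:,1].mean().round(4) for z in (.135,.15,.165,.18)],'ends',k[k[:,2]>k[:,2].max()-.003].mean(0).round(4))
E
python3 tilt.py a1
python3 -m handwheel '{"deltas":[[-1,-0.25,0,0,0],[-1,-0.3,0,0,0],[-1,-0.3,0,0,0],[-1,-0.3,0,0,0],[-1,-0.3,0,0,0],[-1,-0.2,0,0,0],[-1,-0.1,0,0.02,0],[-1,-0.1,0,0.02,0],[-1,-0.1,0,0.02,0],[-1,-0.1,0,0.02,0],[-1,-0.1,0,0.02,0],[-1,0,0,0,0],[-1,0,0,0,0]]}' 22
python3 tilt.py a2
```

```text
[ 0.60414723 -0.0123185   0.22142111] [ 0.81  0.15 -1.63]
pts 7620 4777 zrange 0.02619314600883785 0.104953278358161 tilt deg 0.2699015196097297 axis x at z=.054: -0.002600576334922375
yaw of face deg 0.1796917232546377
stem far z [0.1561 0.1772 0.1897 0.1916] y [np.float64(-0.0007), np.float64(-0.0008), np.float64(-0.0007), np.float64(-0.0008)] ends [ 0.0009 -0.0008  0.19  ]
clock: 13.95
tcp_pos: [0.517, -0.0124, 0.2154]
orientation: [0.0, 1.0, 0.0, -0.0]
wrist_force: [3.8, 0.1, 1.8]
finger_gap: 0.0212
grip_force: 58.9
[ 0.51701454 -0.01242247  0.21535085] [3.81 0.15 1.85]
pts 8459 5956 zrange 0.02557143908855161 0.10498030520335465 tilt deg 8.650615437553153 axis x at z=.054: -0.0015017145964408528
yaw of face deg -0.020193514132503924
stem far z [0.1704 0.1968 0.2055 0.21  ] y [np.float64(-0.0004), np.float64(-0.0004), np.float64(-0.0), np.float64(0.0002)] ends [ 0.0208 -0.0034  0.2095]
```

```bash
python3 -m handwheel '{"deltas":[[-1,-0.1,0,0.02,0],[-1,-0.1,0,0.02,0],[-1,-0.1,0,0.02,0],[-1,-0.1,0,0.02,0],[-1,-0.08,0,0.02,0],[-1,0,0,0,0],[-1,0,0,0,0]]}' 30
python3 tilt.py a3
```

```text
clock: 14.88
tcp_pos: [0.4977, -0.0124, 0.2113]
orientation: [0.0, 1.0, 0.0, -0.0]
wrist_force: [3.6, -0.5, 1.7]
finger_gap: 0.0214
grip_force: 58.6
[ 0.49765374 -0.01236563  0.21133175] [ 3.65 -0.48  1.73]
pts 9330 7144 zrange 0.025314107166723852 0.10499365128703747 tilt deg 17.67351661665966 axis x at z=.054: -0.00041790678420755567
yaw of face deg -0.1636895206636179
stem far z [0.1755 0.2075 0.2083 0.2093] y [np.float64(-0.0004), np.float64(-0.0005), np.float64(0.0001), np.float64(-0.0001)] ends [ 0.0505 -0.003   0.2074]
```

```bash
python3 -m handwheel '{"deltas":[[-1,-0.07,0,0.01,0],[-1,-0.07,0,0.01,0],[-1,0,0,0,0],[-1,0,0,0,0],[-1,0,0,-0.3,0],[-1,0,0,-0.5,0],[-1,0,0,-0.5,0],[-1,0,0,-0.5,0],[-1,0,0,-0.3,0],[-1,0,0,0,0],[-1,0,0,0,0],[-1,0,0,0,0]]}' 60
python3 tilt.py a4
```

```text
clock: 16.42
tcp_pos: [0.4919, -0.0123, 0.2938]
orientation: [-0.0, 1.0, 0.0, -0.001]
wrist_force: [-0.9, -0.3, -1.6]
finger_gap: 0.0213
grip_force: 58.8
[ 0.49187307 -0.01231094  0.29378833] [-0.92 -0.32 -1.6 ]
pts 9545 7408 zrange 0.025369832784468013 0.10498290106161985 tilt deg 19.7286795616844 axis x at z=.054: -0.0001517234652700615
yaw of face deg -0.015230134015463474
stem far z [0.145  0.1692 0.1805 0.1829] y [np.float64(-0.0005), np.float64(-0.0005), np.float64(-0.0005), np.float64(-0.0005)] ends [ 0.049  -0.0004  0.1813]
```

Tilt is 19.7°, matching the slope. Next I'll move to about 30 mm off the circle face and re-measure the face and nose.

```bash
python3 -m handwheel '{"deltas":[[-1,0.2,-0.36,0,0],[-1,0.35,-0.62,0,0],[-1,0.35,-0.62,0,0],[-1,0.35,-0.62,0,0],[-1,0.35,-0.62,0,0],[-1,0.35,-0.62,0,0],[-1,0.3,-0.52,0,0],[-1,0.2,-0.34,0,-0.11],[-1,0,0,0.28,0],[-1,0,0,0.28,0],[-1,0,0,0,0],[-1,0,0,0,0]]}' 60
python3 tilt.py a5
cat > face.py <<'E'
from h import *
import sys
s=status.get_state(); c=snap('wrist',sys.argv[1]); P=pts(c); g=cv2.cvtColor(c['frame'],cv2.COLOR_RGB2GRAY)
m=(np.hypot(P[...,0]-.646,P[...,1]-.161)<.031)&(P[...,2]>.04)&(P[...,2]<.08)&(c['depth']>0); k=P[m]
for _ in range(3):
    A=np.c_[k[:,:2],np.ones(len(k))]; cf=np.linalg.lstsq(A,k[:,2],rcond=None)[0]; k=k[abs(A@cf-k[:,2])<.002] if _<2 else k
n=np.array([-cf[0],-cf[1],1]);n/=np.linalg.norm(n); print(len(k),'tilt',np.degrees(np.arccos(n[2])),'yaw',np.arctan2(-n[1],-n[0]))
dk=m&(abs(np.c_[P[...,0].ravel(),P[...,1].ravel(),np.ones(P[...,0].size)]@cf-P[...,2].ravel()).reshape(480,640)<.003)&(g<np.median(g[m])*.6)
N,l,st,ce=cv2.connectedComponentsWithStats(dk.astype(np.uint8))
for i in range(1,N):
    if st[i,4]>15: print('dark',st[i],ce[i].round(1),P[l==i].mean(0).round(4))
x,y=.6463,.161; print('plane z at dot',cf@[x,y,1])
print('camera frame saved')
E
python3 face.py f1
```

```text
clock: 17.98
tcp_pos: [0.5894, 0.1278, 0.2732]
orientation: [-0.013, 0.999, 0.035, -0.0]
wrist_force: [-0.4, 0.9, -1.1]
finger_gap: 0.0216
grip_force: 58.9
[0.58942098 0.12775142 0.27316215] [-0.37  0.89 -1.07]
pts 9533 7419 zrange 0.025341331240909225 0.10497327099836867 tilt deg 19.735096267513143 axis x at z=.054: -0.0001527342748191829
yaw of face deg -0.0012728474085910903
stem far z [0.1456 0.1739 0.1829 0.21  ] y [np.float64(-0.0005), np.float64(-0.0005), np.float64(-0.0005), np.float64(-0.0005)] ends [ 0.0641 -0.0009  0.2096]
5969 tilt 19.986613753626663 yaw 0.0007134222121061415
dark [256 117  61  57 657] [285.9 144.1] [0.6452 0.1617 0.0605]
dark [282 143   9   8  57] [286.  146.5] [0.6439 0.1616 0.0596]
plane z at dot 0.05993575465768089
camera frame saved
```

View pics/f1.png

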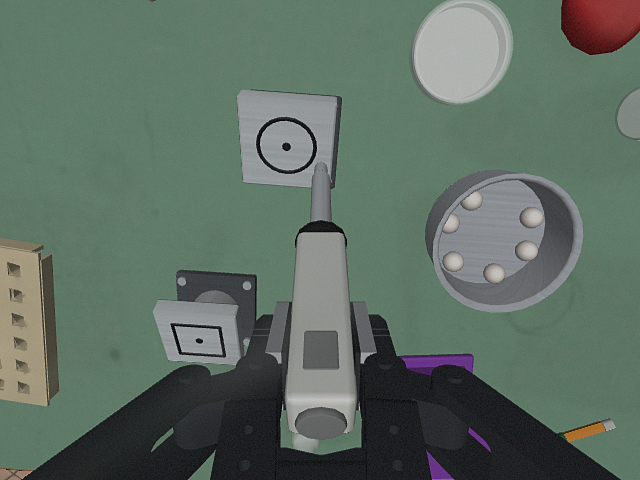

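All six beads are in the bowl and the nose is just short of the circle face, at (321,165). The arm stopped short in y with a changed orientation, so I'll check the joints.

```bash
python3 -m handwheel '{"deltas":[[-1,0,0,0,0],[-1,0,0,0,0]]}' 60; python3 - <<'E'
from h import *
s=status.get_state(); print(s['tcp_pos'],s['joint_pos'].round(3),s['qvel'].round(3),s['tau'].round(1),quat(s['orientation']).round(4),s['ft_torque'])
E
```

```text
clock: 18.32
tcp_pos: [0.5898, 0.128, 0.2734]
orientation: [-0.013, 0.999, 0.036, -0.0]
wrist_force: [0.5, -0.0, -1.9]
finger_gap: 0.0216
grip_force: 58.9
[0.58977788 0.12801332 0.27344994] [0.071 0.376 0.061 1.255 0.025 3.142] [ 0.002  0.003 -0.002 -0.001 -0.     0.002] [ -0.  -52.   30.1  -0.    0.1   0. ] [[ 9.975e-01  7.110e-02 -1.000e-03]
 [ 7.110e-02 -9.972e-01  2.530e-02]
 [ 8.000e-04 -2.530e-02 -9.997e-01]] [-0.02225411 -0.0341291   0.02218959]
```

Joint 6 is at its 3.14 limit, so this yaw can't be held on the left side. The fix is to turn the tool half round, which gives j6 of about 0.3, and swing the probe the other way at the bowl rim. First I'll back off and turn.

```bash
python3 -m handwheel '{"deltas":[[-1,0,0.2,-0.4,0],[-1,0,0.5,-0.4,0],[-1,0,0.7,0,0],[-1,0,0.7,0,0],[-1,0,0.7,0,0],[-1,0,0.5,0,0],[-1,0,0,0,-0.9],[-1,0,0,0,-1],[-1,0,0,0,-1],[-1,0,0,0,-1],[-1,0,0,0,-1],[-1,0,0,0,-1],[-1,0,0,0,-1],[-1,0,0,0,-1],[-1,0,0,0,-1],[-1,0,0,0,-1],[-1,0,0,0,-1]]}' 60
python3 - <<'E'
from h import *
s=status.get_state(); Rt=quat(s['orientation']); print(s['tcp_pos'],s['joint_pos'].round(3),Rt.round(4),'yaw',np.degrees(np.arctan2(Rt[1,0],Rt[0,0])))
E
```

```text
clock: 20.45
tcp_pos: [0.5993, -0.0051, 0.3026]
orientation: [-0.007, 0.549, 0.836, 0.01]
wrist_force: [0.1, 0.3, -1.4]
finger_gap: 0.0213
grip_force: 58.9
[ 0.59932543 -0.00506893  0.30260416] [-0.152  0.363  0.114  1.326  0.025  1.01 ] [[-3.972e-01  9.177e-01 -6.000e-04]
 [ 9.175e-01  3.970e-01  2.510e-02]
 [ 2.330e-02  9.400e-03 -9.997e-01]] yaw 113.40742337867692
```

The tool kept a 1.44° lean from that limit hit. A yaw of about 176° cancels it at the face. I'll finish the turn and line up over the bowl.

```bash
python3 -m handwheel '{"deltas":[[-1,0,0,0,-0.9],[-1,0,0,0,-0.9],[-1,0,0,0,-0.9],[-1,0,0,0,-0.9],[-1,0,0,0,-0.9],[-1,0,0,0,-0.9],[-1,-0.16,-0.16,0,-0.9],[-1,-0.16,-0.16,0,0],[-1,0,0,0,0],[-1,0,0,0,0]]}' 60
cat > fr.py <<'E'
from h import *
s=status.get_state(); Rt=quat(s['orientation']); print(s['tcp_pos'].round(4),s['joint_pos'].round(3),Rt.round(4).tolist(),'yaw',np.degrees(np.arctan2(Rt[1,0],Rt[0,0])).round(2),s['wrist_force'].round(1))
E
python3 fr.py
```

```text
clock: 21.7
tcp_pos: [0.6098, -0.019, 0.3014]
orientation: [-0.001, 0.035, 0.999, 0.013]
wrist_force: [-0.5, 0.8, -0.7]
finger_gap: 0.0217
grip_force: 58.9
[ 0.6098 -0.019   0.3014] [-0.172  0.386  0.145  1.335  0.025 -0.102] [[-0.9976, 0.0699, -0.0017], [0.0698, 0.9972, 0.0255], [0.0035, 0.0253, -0.9997]] yaw 176.0 [-0.5  0.8 -0.7]
```

```bash
python3 -m handwheel '{"deltas":[[-1,0,-0.05,0.4,0],[-1,0,0,0.5,0],[-1,0,0,0.5,0],[-1,0,0,0.4,0],[-1,0,0,0.15,0],[-1,0.3,0,0,0],[-1,0.3,0,0,0],[-1,0.12,0,0,0],[-1,0.12,0,0,0],[-1,0.12,0,0,0],[-1,0.12,0,0,0],[-1,0.12,0,0,0],[-1,0.12,0,0,0],[-1,0.12,0,0,0],[-1,0,0,0,0],[-1,0,0,0,0]]}' 60
python3 fr.py; python3 tilt.py b1
```

```text
clock: 23.7
tcp_pos: [0.552, -0.0148, 0.2236]
orientation: [-0.001, 0.034, 0.999, 0.013]
wrist_force: [3.9, 0.3, 0.7]
finger_gap: 0.0215
grip_force: 59.7
[ 0.552  -0.0148  0.2236] [-0.183  0.309 -0.161  1.108  0.025 -0.114] [[-0.9977, 0.0682, -0.0019], [0.0681, 0.9974, 0.0255], [0.0036, 0.0253, -0.9997]] yaw 176.09 [3.9 0.3 0.7]
[ 0.55200049 -0.01483597  0.22355584] [3.92 0.26 0.7 ]
pts 8556 6078 zrange 0.025680384648132253 0.10499932408531609 tilt deg 9.331194079852512 axis x at z=.054: -0.0007504957045303875
yaw of face deg 0.21138507965058295
stem far z [0.1664 0.1962 0.2069 0.2099] y [np.float64(0.0006), np.float64(0.0006), np.float64(0.0005), np.float64(-0.0001)] ends [ 0.0247 -0.0037  0.2083]
```

View pics/b1.png

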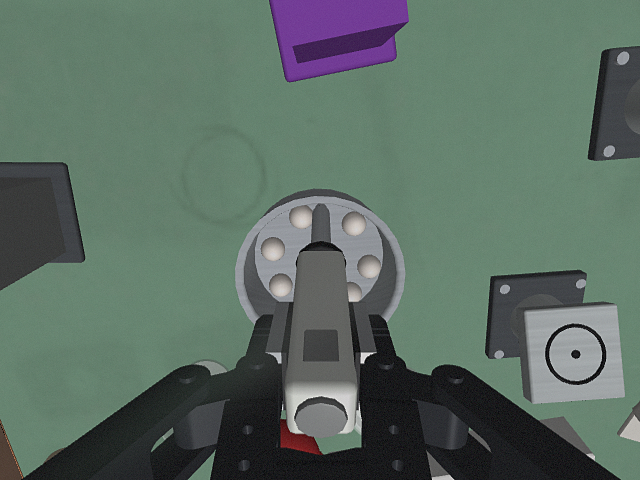

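The wrist view shows the nose against the bowl's robot-side wall at (321,210), all visible beads inside, and the tilt down to 9°. I'll keep pushing.

```bash
python3 -m handwheel '{"deltas":[[-1,0.12,0,0,0],[-1,0.12,0,0,0],[-1,0.12,0,0,0],[-1,0.12,0,0,0],[-1,0.12,0,0.03,0],[-1,0.12,0,0.03,0],[-1,0.12,0,0.03,0],[-1,0.12,0,0.03,0],[-1,0,0,0,0],[-1,0,0,0,0]]}' 60
python3 fr.py; python3 tilt.py b2
```

```text
clock: 25.0
tcp_pos: [0.5142, -0.0122, 0.2206]
orientation: [0.0, 0.034, 0.999, 0.012]
wrist_force: [2.3, -0.6, 10.6]
finger_gap: 0.021
grip_force: 62.1
[ 0.5142 -0.0122  0.2206] [-0.191  0.239 -0.263  1.072  0.025 -0.123] [[-0.9977, 0.0682, 0.0012], [0.0682, 0.9974, 0.0248], [0.0005, 0.0248, -0.9997]] yaw 176.09 [ 2.3 -0.6 10.6]
[ 0.51424106 -0.0122493   0.22063565] [ 2.27 -0.57 10.57]
pts 7035 3884 zrange 0.026642859915061844 0.10499774509185829 tilt deg -6.5641197910024225 axis x at z=.054: -0.0026939351589158854
yaw of face deg 0.18200864234012093
stem far z [0.1744 0.1997 0.205  0.2098] y [np.float64(0.0008), np.float64(0.0007), np.float64(0.0008), np.float64(0.0002)] ends [-0.0118  0.0034  0.2086]
```

```bash
python3 -m handwheel '{"deltas":[[-1,0,0,-0.1,0],[-1,0,0,0,0],[-1,0,0,0,0]]}' 60
python3 fr.py; python3 tilt.py b3
```

```text
clock: 25.42
tcp_pos: [0.5136, -0.0122, 0.2231]
orientation: [-0.001, 0.034, 0.999, 0.013]
wrist_force: [2.3, 0.7, 4.9]
finger_gap: 0.0215
grip_force: 61.2
[ 0.5136 -0.0122  0.2231] [-0.191  0.238 -0.258  1.082  0.025 -0.123] [[-0.9977, 0.0682, -0.0018], [0.0681, 0.9974, 0.0254], [0.0036, 0.0252, -0.9997]] yaw 176.09 [2.3 0.7 4.9]
[ 0.5135548  -0.01218173  0.22311512] [2.32 0.7  4.94]
pts 7015 3860 zrange 0.026671301618643423 0.10499373720743387 tilt deg -6.791889017868414 axis x at z=.054: -0.0027057281927624806
yaw of face deg 0.018619929312256638
stem far z [0.1773 0.2027 0.2074 0.2098] y [np.float64(0.0006), np.float64(0.0006), np.float64(0.0008), np.float64(-0.0001)] ends [-0.0148 -0.0005  0.2081]
```

View pics/b3.png

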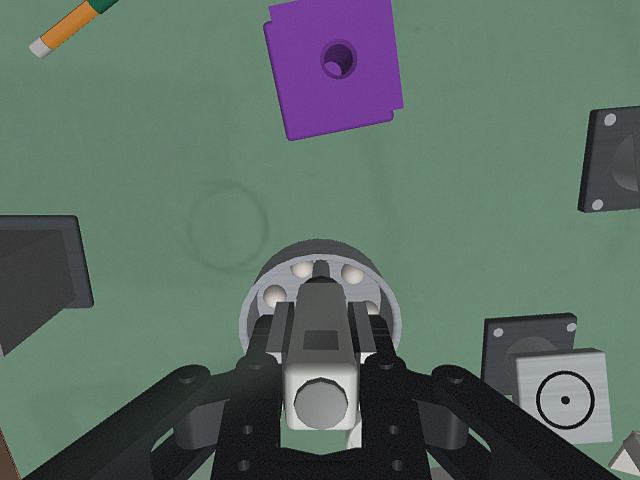

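```bash
python3 -m handwheel '{"deltas":[[-1,0,0,-0.12,0],[-1,0,0,0,0],[-1,0,0,0,0]]}' 60
python3 fr.py; python3 - <<'E'
from h import *
s=status.get_state(); c=optics.read_camera('wrist'); P=pts(c); Q=(P-s['tcp_pos'])@quat(s['orientation']); g=cv2.cvtColor(c['frame'],cv2.COLOR_RGB2GRAY)
for v in range(225,360,5): print(v,Q[v,320].round(4),P[v,320].round(4),g[v,320])
E
```

```text
clock: 25.85
tcp_pos: [0.5134, -0.0123, 0.2274]
orientation: [-0.002, 0.034, 0.999, 0.013]
wrist_force: [2.6, 0.7, 0.9]
finger_gap: 0.0213
grip_force: 60.6
[ 0.5134 -0.0123  0.2274] [-0.191  0.236 -0.25   1.093  0.025 -0.123] [[-0.9977, 0.0683, -0.0028], [0.0682, 0.9973, 0.0255], [0.0046, 0.0253, -0.9997]] yaw 176.09 [2.6 0.7 0.9]
225 [-4.700e-03  2.000e-04  2.294e-01] [ 0.5174 -0.0066 -0.002 ] 122
230 [-8.300e-03  2.000e-04  2.278e-01] [ 5.21e-01 -6.90e-03 -4.00e-04] 125
235 [-1.240e-02  2.000e-04  2.278e-01] [ 5.251e-01 -7.100e-03 -4.000e-04] 124
240 [-1.22e-02  2.00e-04  2.15e-01] [ 0.5249 -0.0074  0.0124] 75
245 [-1.130e-02  2.000e-04  2.011e-01] [ 0.5241 -0.0077  0.0263] 72
250 [-0.0112  0.0002  0.1901] [ 0.524  -0.008   0.0373] 74
255 [-0.011   0.0002  0.18  ] [ 0.5239 -0.0082  0.0474] 158
260 [-0.012   0.0002  0.1733] [ 0.5249 -0.0084  0.0541] 69
265 [-0.0108  0.0003  0.1615] [ 0.5237 -0.0086  0.0659] 72
270 [-0.009   0.0003  0.1493] [ 0.5219 -0.0088  0.0781] 75
275 [-0.0077  0.0003  0.139 ] [ 0.5207 -0.009   0.0884] 50
280 [0.0016 0.0003 0.1113] [ 0.5114 -0.009   0.1161] 44
285 [0.0024 0.0003 0.1039] [ 0.5107 -0.0092  0.1235] 82
290 [0.0034 0.0003 0.0963] [ 0.5097 -0.0093  0.1312] 86
295 [0.0041 0.0003 0.0898] [ 0.509  -0.0094  0.1376] 85
300 [0.0052 0.0003 0.0829] [ 0.508  -0.0095  0.1446] 87
305 [0.0056 0.0003 0.0777] [ 0.5076 -0.0096  0.1497] 83
310 [0.0071 0.0003 0.0707] [ 0.5062 -0.0096  0.1568] 85
315 [0.0073 0.0004 0.0662] [ 0.5059 -0.0097  0.1612] 86
320 [0.0069 0.0004 0.0632] [ 0.5064 -0.0098  0.1642] 87
325 [0.0079 0.0004 0.0579] [ 0.5053 -0.0099  0.1696] 86
330 [0.0092 0.0004 0.0524] [ 0.5041 -0.0099  0.175 ] 69
335 [0.0099 0.0004 0.048 ] [ 0.5034 -0.01    0.1795] 60
340 [0.0095 0.0004 0.0457] [ 0.5038 -0.0101  0.1818] 60
345 [0.0098 0.0004 0.0422] [ 0.5035 -0.0102  0.1853] 58
350 [0.0103 0.0004 0.0387] [ 0.503  -0.0102  0.1888] 83
355 [0.011  0.0004 0.0349] [ 0.5023 -0.0102  0.1925] 81
```

```bash
python3 -m handwheel '{"deltas":[[-1,0.1,0,0.03,0],[-1,0.1,0,0.05,0],[-1,0.1,0,0.06,0],[-1,0.1,0,0.06,0],[-1,0.1,0,0.06,0],[-1,0,0,0,0],[-1,0,0,0,0]]}' 60
python3 fr.py; python3 tilt.py b4
```

```text
clock: 26.78
tcp_pos: [0.4941, -0.0108, 0.2176]
orientation: [-0.001, 0.034, 0.999, 0.013]
wrist_force: [4.4, 0.5, 3.0]
finger_gap: 0.0214
grip_force: 61.4
[ 0.4941 -0.0108  0.2176] [-0.196  0.205 -0.314  1.056  0.025 -0.128] [[-0.9977, 0.0682, -0.0005], [0.0682, 0.9974, 0.0252], [0.0022, 0.0251, -0.9997]] yaw 176.09 [4.4 0.5 3. ]
[ 0.49414487 -0.01080157  0.21758317] [4.4  0.51 3.04]
pts 6053 2616 zrange 0.02779976630314254 0.10498875506804956 tilt deg -15.362256076578861 axis x at z=.054: -0.00390141322260581
yaw of face deg 0.12630669589321497
stem far z [0.1718 0.1961 0.1993 0.2023] y [np.float64(nan), np.float64(0.0006), np.float64(-0.0002), np.float64(-0.0004)] ends [-0.0486 -0.0055  0.2007]tilt.py:19: RuntimeWarning: Mean of empty slice.
  if len(k): print('stem far z',np.percentile(k[:,2],[50,90,98,100]).round(4),'y',[k[abs(k[:,2]-z)<.006][:,1].mean().round(4) for z in (.135,.15,.165,.18)],'ends',k[k[:,2]>k[:,2].max()-.003].mean(0).round(4))
  ret = ret.dtype.type(ret / rcount)
```

```bash
python3 -m handwheel '{"deltas":[[-1,0.1,0,0.03,0],[-1,0.1,0,0.03,0],[-1,0.09,0,0.03,0],[-1,0,0,0,0],[-1,0,0,0,0],[-1,0,0,-0.3,0],[-1,0,0,-0.5,0],[-1,0,0,-0.5,0],[-1,0,0,-0.5,0],[-1,0,0,-0.4,0],[-1,0,0,0,0],[-1,0,0,0,0],[-1,0,0,0,0]]}' 60
python3 fr.py; python3 tilt.py b5 2>/dev/null
```

```text
clock: 28.45
tcp_pos: [0.4817, -0.012, 0.3008]
orientation: [-0.002, 0.034, 0.999, 0.013]
wrist_force: [-0.7, 0.5, -1.0]
finger_gap: 0.0214
grip_force: 61.1
[ 0.4817 -0.012   0.3008] [-0.203  0.139 -0.186  1.255  0.024 -0.135] [[-0.9977, 0.0683, -0.0039], [0.0682, 0.9973, 0.0257], [0.0056, 0.0254, -0.9997]] yaw 176.09 [-0.7  0.5 -1. ]
[ 0.48174528 -0.01196785  0.30077666] [-0.71  0.48 -0.99]
pts 5413 1805 zrange 0.029321582332540334 0.10499666223665019 tilt deg -21.125007977728632 axis x at z=.054: -0.004823077120757172
yaw of face deg 0.08175864095718469
```

```bash
python3 -m handwheel '{"deltas":[[-1,-0.16,0.315,0,0],[-1,-0.28,0.555,0,0],[-1,-0.28,0.555,0,0],[-1,-0.28,0.555,0,0],[-1,-0.28,0.555,0,0],[-1,-0.28,0.555,0,0],[-1,-0.28,0.555,0,0],[-1,-0.21,0.48,0,0],[-1,-0.16,0.315,0,0],[-1,0,0,0.3,0],[-1,0,0,0.3,0],[-1,0,0,0.26,0],[-1,0,0,0,0],[-1,0,0,0,0]]}' 60
python3 fr.py; python3 - <<'E'
from h import *
import pickle
o=[]
for n in('scene','top','wrist'):
    c=snap(n,n+'5'); pickle.dump(c,open(n+'5.pkl','wb')); o.append(c['frame'])
cv2.imwrite('pics/m5.png',np.vstack([np.hstack([cv2.resize(o[0][130:290,140:340],(400,320)),cv2.resize(o[1][120:280,180:380],(400,320))]),np.hstack([cv2.resize(o[2],(373,280)),np.zeros((280,427,3),np.uint8)])])[...,::-1])
E
```

```text
clock: 30.25
tcp_pos: [0.5827, 0.1595, 0.2718]
orientation: [-0.001, 0.034, 0.999, 0.013]
wrist_force: [0.1, 0.8, -0.6]
finger_gap: 0.0213
grip_force: 61.1
[0.5827 0.1595 0.2718] [0.125 0.377 0.059 1.25  0.025 0.194] [[-0.9976, 0.0688, -0.0012], [0.0687, 0.9973, 0.0253], [0.003, 0.0252, -0.9997]] yaw 176.06 [ 0.1  0.8 -0.6]
```

View pics/m5.png

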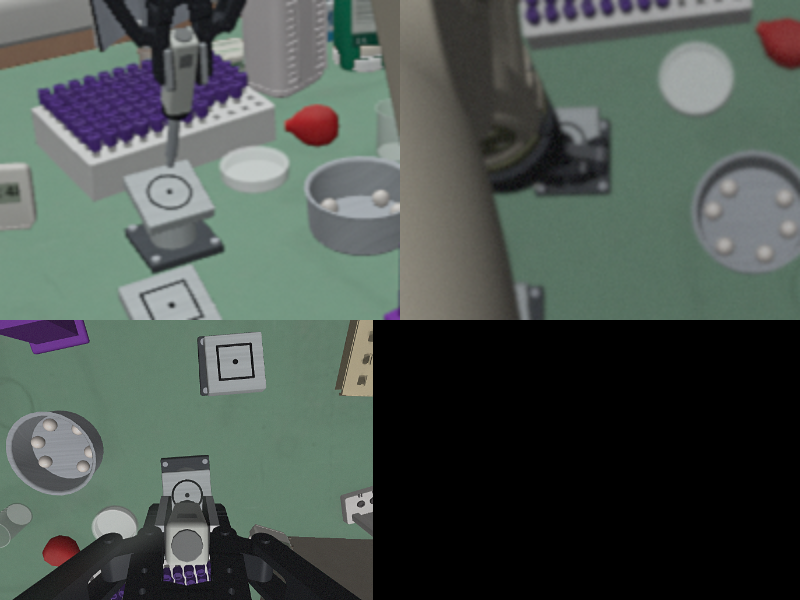

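The scene crop shows the probe leaning to match the slope, its nose at about (172,165) above the dot at (170,191). The top crop shows all six beads in the bowl. I'll measure nose and dot in the same scene view.

```bash
python3 - <<'E'
from h import *
import pickle
s=status.get_state(); Rt=quat(s['orientation']); t=s['tcp_pos']
th=np.radians(21.1); d=np.array([-np.sin(th),0,np.cos(th)])
nose=t+Rt@(np.array([-.0024,.0005,.0478])+.1438*d); a=-Rt@d; print('pred nose',nose.round(4),'axis',a.round(4))
for n in('scene','wrist'):
    c=pickle.load(open(n+'5.pkl','rb')); P=pts(c); g=cv2.cvtColor(c['frame'],cv2.COLOR_RGB2GRAY)
    f=240/np.tan(np.radians(c['vfov']/2)); o=np.array(c['origin'])
    q=att(c).T@(nose-o); print(n,'pred nose px',(q[:2]/q[2]*f+[c['cx'],c['cy']]).round(1))
    W=P-nose; l=W@a; r=np.linalg.norm(W-l[...,None]*a,axis=-1)
    if n=='scene':
        cen=[]
        v,u=np.mgrid[:480,:640]
        for z0 in np.arange(.002,.13,.008):
            m=(abs(l-z0)<.004)&(r<.016)&(c['depth']>0)
            if m.sum()>4: cen.append((z0,m.sum(),*P[m].mean(0),u[m].mean(),v[m].mean()))
        cen=np.array(cen); print(cen.round(4))
        # silhouette-centre line: image angle vs predicted
        for lo,hi in((0,.07),(.084,.13)):
            k=cen[(cen[:,0]>lo)&(cen[:,0]<hi)]
            if len(k)>2:
                D=k[:,2:5]-k[:,2:5].mean(0); dd=np.linalg.svd(D)[2][0]; dd*=np.sign(dd[2]); print('dir',dd.round(4),'tilt',np.degrees(np.arctan2(-dd[0],dd[2])),np.degrees(np.arctan2(dd[1],dd[2])))
    # dot: dark blob in plane
    m=(np.hypot(P[...,0]-.646,P[...,1]-.161)<.031)&(P[...,2]>.04)&(P[...,2]<.08); k=P[m]; A=np.c_[k[:,:2],np.ones(len(k))]
    for _ in range(3): cf=np.linalg.lstsq(A,k[:,2],rcond=None)[0]; ok=abs(A@cf-k[:,2])<.003; k=k[ok]; A=A[ok]
    nn=np.r_[-cf[:2],1]; nn/=np.linalg.norm(nn); print('face',np.degrees(np.arccos(nn[2])),np.arctan2(-nn[1],-nn[0]))
    m2=(np.hypot(P[...,0]-.646,P[...,1]-.161)<.009)&(abs(P[...,2]-.06)<.01)
    w=np.clip(np.median(g[m2])*.85-g,0,None)*m2; v,u=np.mgrid[:480,:640]; du,dv=(w*u).sum()/w.sum(),(w*v).sum()/w.sum(); print('dot px',du.round(1),dv.round(1),ray(c,du,dv,.06).round(4))
E
```

```text
pred nose [0.637  0.1612 0.0902] axis [-3.588e-01  9.000e-04  9.334e-01]
scene pred nose px [223.6 213.5]
[[2.000000e-03 6.000000e+00 6.346000e-01 1.596000e-01 9.320000e-02
  2.248333e+02 2.125000e+02]
 [1.000000e-02 1.200000e+01 6.320000e-01 1.600000e-01 9.860000e-02
  2.249167e+02 2.106667e+02]
 [1.800000e-02 1.000000e+01 6.272000e-01 1.604000e-01 1.061000e-01
  2.254000e+02 2.083000e+02]
 [2.600000e-02 2.000000e+01 6.242000e-01 1.609000e-01 1.133000e-01
  2.255000e+02 2.056500e+02]
 [3.400000e-02 1.800000e+01 6.208000e-01 1.600000e-01 1.209000e-01
  2.263333e+02 2.026667e+02]
 [4.200000e-02 1.600000e+01 6.184000e-01 1.602000e-01 1.277000e-01
  2.264375e+02 2.000000e+02]
 [5.000000e-02 2.000000e+01 6.152000e-01 1.608000e-01 1.356000e-01
  2.264500e+02 1.969500e+02]
 [5.800000e-02 2.100000e+01 6.128000e-01 1.609000e-01 1.432000e-01
  2.266190e+02 1.937619e+02]
 [6.600000e-02 1.800000e+01 6.096000e-01 1.600000e-01 1.500000e-01
  2.275000e+02 1.910000e+02]
 [8.200000e-02 4.800000e+01 6.002000e-01 1.629000e-01 1.639000e-01
  2.274375e+02 1.865833e+02]
 [9.000000e-02 4.200000e+01 5.970000e-01 1.633000e-01 1.716000e-01
  2.275714e+02 1.833810e+02]
 [9.800000e-02 4.700000e+01 5.940000e-01 1.634000e-01 1.784000e-01
  2.278723e+02 1.805957e+02]
 [1.060000e-01 4.100000e+01 5.901000e-01 1.633000e-01 1.854000e-01
  2.285122e+02 1.778049e+02]
 [1.140000e-01 3.300000e+01 5.853000e-01 1.610000e-01 1.918000e-01
  2.305758e+02 1.752727e+02]
 [1.220000e-01 3.200000e+01 5.821000e-01 1.593000e-01 1.997000e-01
  2.319375e+02 1.715625e+02]]
dir [-0.3963  0.009   0.9181] tilt 23.346118576705152 0.5626726827548808
dir [-0.4816 -0.1301  0.8667] tilt 29.05757308960045 -8.538648401594562
face 19.769415620661334 0.008253208505849792
dot px 224.2 225.4 [0.6443 0.1597 0.06  ]
wrist pred nose px [320.5 311. ]
face 20.136564449210283 0.0028782563210878096
dot px 320.7 300.2 [0.6439 0.1617 0.06  ]
```

```bash
python3 - <<'E'
from h import *
import pickle
s=status.get_state(); Rt=quat(s['orientation']); t=s['tcp_pos']
c=pickle.load(open('wrist5.pkl','rb')); Q=(pts(c)-t)@Rt
th=np.radians(21.1); d=np.array([-np.sin(th),0,np.cos(th)])
top=np.array([-.0024,0,.0478])-(.165-.1438)*d; print('pred top centre',top)
W=Q-top; l=W@d; r=W-l[...,None]*d
m=(abs(l)<.005)&(np.linalg.norm(r,axis=-1)<.0095); k=Q[m]
for _ in range(3):
    A=np.c_[k[:,:2],np.ones(len(k))]; cf=np.linalg.lstsq(A,k[:,2],rcond=None)[0]; e=A@cf-k[:,2]; ok=abs(e)<.0015; k=k[ok]
n=np.r_[cf[:2],-1]; print(len(k),'top plane tilt x',np.degrees(np.arctan(cf[0])),'y',np.degrees(np.arctan(cf[1])),e.std(),k.mean(0))
E
python3 tilt.py b6 2>/dev/null
```

```text
pred top centre [0.00523193 0.         0.02802139]
2177 top plane tilt x 17.208308990301386 y -3.6212159291741908 0.0007170656110794584 [0.00688665 0.00017232 0.02535667]
[0.58298536 0.15977839 0.27220968] [-0.07  1.08 -1.61]
pts 5416 1804 zrange 0.029463843363346415 0.10494924339416103 tilt deg -21.289602167037234 axis x at z=.054: -0.00472563376170735
yaw of face deg 0.13285805956978203
stem far z [0.2097 0.21   0.21   0.21  ] y [np.float64(nan), np.float64(nan), np.float64(nan), np.float64(nan)] ends [-0.0676 -0.0008  0.2096]
```

The tilt is about 21° in the world, within about 1° of the slope, and yaw and side lean match. The nose is about 3 mm uphill of the dot and about 31 mm off the face. Closing to about 6 mm.

```bash
cat > force.py <<'E'
from h import *
n=np.array([-.342,0,.94]); F=[]
for i in range(8): optics.read_camera('wrist'); s=status.get_state(); F.append(s['wrist_force'])
F=np.array(F); print('t',s['clock'],'tcp',s['tcp_pos'].round(4),'F',F.mean(0).round(2),'Fn',(F@n).mean().round(2),'+-',((F@n).std()/8**.5).round(2))
E
python3 -m handwheel '{"deltas":[[-1,-0.05,0,0.2,0],[-1,-0.05,0,0.2,0],[-1,-0.045,0,0.21,0],[-1,0,0,0,0],[-1,0,0,0,0]]}' 60
python3 force.py
```

```text
clock: 31.08
tcp_pos: [0.5885, 0.1601, 0.247]
orientation: [-0.001, 0.034, 0.999, 0.013]
wrist_force: [0.6, 0.3, -0.5]
finger_gap: 0.0216
grip_force: 61.1
t 31.475 tcp [0.5885 0.1601 0.2473] F [-0.07  0.5  -1.2 ] Fn -1.11 +- 0.11
```

```bash
python3 -m handwheel '{"deltas":[[-1,-0.017,0,0.047,0],[-1,-0.017,0,0.047,0],[-1,0,0,0,0],[-1,0,0,0,0]]}' 60 >/dev/null
python3 force.py
python3 -m handwheel '{"deltas":[[-1,-0.017,0,0.047,0],[-1,0,0,0,0],[-1,0,0,0,0]]}' 60 >/dev/null
python3 force.py
```

```text
t 32.375 tcp [0.5898 0.1601 0.2434] F [-0.22 -0.03 -1.1 ] Fn -0.96 +- 0.22
t 33.15 tcp [0.5905 0.1601 0.2415] F [ 0.19  0.18 -1.  ] Fn -1.01 +- 0.13
```

```bash
for i in 1; do python3 -m handwheel '{"deltas":[[-1,-0.009,0,0.024,0],[-1,0,0,0,0]]}' 60 >/dev/null; python3 force.py; python3 -m handwheel '{"deltas":[[-1,-0.009,0,0.024,0],[-1,0,0,0,0]]}' 60 >/dev/null; python3 force.py; python3 -m handwheel '{"deltas":[[-1,-0.009,0,0.024,0],[-1,0,0,0,0]]}' 60 >/dev/null; python3 force.py; done
```

```text
t 33.8 tcp [0.5909 0.1601 0.2405] F [-0.21  0.32 -0.83] Fn -0.71 +- 0.14
t 34.45 tcp [0.5912 0.1601 0.2396] F [-0.44  0.1  -0.  ] Fn 0.15 +- 0.15
t 35.1 tcp [0.5916 0.1601 0.2387] F [-0.54 -0.04  0.11] Fn 0.29 +- 0.12
```

```bash
cat > chk.py <<'E'
from h import *
s=status.get_state(); Rt=quat(s['orientation']); t=s['tcp_pos']
th=np.radians(21.2); d=np.array([-np.sin(th),0,np.cos(th)]); nose=t+Rt@(np.array([-.0024,.0005,.0478])+.1438*d); a=-Rt@d; print('pred nose (spring out)',nose.round(4))
v,u=np.mgrid[:480,:640]
for n in('scene','wrist'):
    c=optics.read_camera(n); P=pts(c); g=cv2.cvtColor(c['frame'],cv2.COLOR_RGB2GRAY).astype(float); f=240/np.tan(np.radians(c['vfov']/2)); o=np.array(c['origin']); A=att(c)
    px=lambda X:(lambda q:q[:2]/q[2]*f+[c['cx'],c['cy']])(A.T@(X-o))
    # rays onto the known face plane through (.645,.161,.06)
    nn=np.array([-.342,0,.94]); D=np.stack([(u-c['cx'])/f,(v-c['cy'])/f,np.ones_like(u)],-1)@A.T
    X=o+D*(((np.array([.645,.161,.06])-o)@nn)/(D@nn))[...,None]
    e=np.array([.94,0,.342]); U=(X-[.645,.161,.06])@e; V=X[...,1]-.161; rr=np.hypot(U,V); on=abs(P[...,2]-X[...,2])<.006
    m=on&(rr>.016)&(rr<.024); w=m&(g<np.median(g[m])*.85 if n=='wrist' else m&(g<np.percentile(g[m],35)))
    k=np.c_[U[w],V[w]]; S=np.linalg.lstsq(np.c_[2*k,np.ones(len(k))],(k**2).sum(1),rcond=None)[0]; print(n,len(k),'ring centre uphill,y offset from (.645,.161) mm',(S[:2]*1e3).round(1),'r',(1e3*np.sqrt(S[2]+S[0]**2+S[1]**2)).round(1), 'px',px(np.array([.645,.161,.06])+e*S[0]+np.array([0,S[1],0])).round(1))
    W=P-nose; l=W@a; r=np.linalg.norm(W-l[...,None]*a,axis=-1)
    q=[]
    for z0 in np.arange(.016,.07,.006):
        mm=(abs(l-z0)<.003)&(r<.012)&(P[...,2]>.075)
        if mm.sum()>4: q.append((z0,u[mm].mean(),v[mm].mean(),*px(nose+a*z0)))
    q=np.array(q)
    if len(q): print('stem px obs-pred (u,v) mean',(q[:,1:3]-q[:,3:]).mean(0).round(2),'slope per 50mm u',(np.polyfit(q[:,0],q[:,1]-q[:,3],1)[0]*.05).round(2),'pred nose px',px(nose+a*.0015).round(1))
E
python3 chk.py
```

```text
pred nose (spring out) [0.6456 0.1615 0.0567]
scene 73 ring centre uphill,y offset from (.645,.161) mm [-0.7 -1.3] r 19.9 px [224.2 225.5]
stem px obs-pred (u,v) mean [0.99 1.18] slope per 50mm u 0.54 pred nose px [223.3 226.3]
wrist 351 ring centre uphill,y offset from (.645,.161) mm [-2.   0.8] r 19.4 px [320.6 310. ]
```

In the scene view the nose and the ring centre coincide to a fraction of a pixel. Pushing in the remaining ~3.5 mm.

```bash
python3 -m handwheel '{"deltas":[[-1,-0.009,0,0.024,0],[-1,-0.009,0,0.024,0],[-1,0,0,0,0],[-1,0,0,0,0]]}' 60 >/dev/null; python3 force.py; python3 -m handwheel '{"deltas":[[-1,-0.013,0,0.035,0],[-1,0,0,0,0],[-1,0,0,0,0]]}' 60 ; python3 force.py; python3 force.py; python3 chk.py; python3 tilt.py b9 2>/dev/null
```

```text
t 36.1 tcp [0.5923 0.1601 0.2367] F [-0.71 -0.21  0.95] Fn 1.13 +- 0.21
clock: 36.48
tcp_pos: [0.5928, 0.1601, 0.2353]
orientation: [-0.001, 0.034, 0.999, 0.013]
wrist_force: [0.4, -0.6, 0.9]
finger_gap: 0.0213
grip_force: 61.2
t 36.875 tcp [0.5928 0.1601 0.2353] F [-0.6  -0.25  1.24] Fn 1.37 +- 0.13
t 37.275 tcp [0.5928 0.1601 0.2353] F [-0.63 -0.15  1.43] Fn 1.56 +- 0.17
pred nose (spring out) [0.6469 0.1615 0.0533]
scene 71 ring centre uphill,y offset from (.645,.161) mm [-0.7 -1.3] r 19.9 px [224.2 225.5]
stem px obs-pred (u,v) mean [0.99 1.41] slope per 50mm u -0.35 pred nose px [223.2 227.5]
wrist 339 ring centre uphill,y offset from (.645,.161) mm [-2.1  0.9] r 19.2 px [320.7 310.5]
[0.59282703 0.16009951 0.23531146] [-1.09 -0.06  1.1 ]
pts 5408 1795 zrange 0.029394797753326245 0.10499567185685746 tilt deg -21.235764427190244 axis x at z=.054: -0.004745563858978282
yaw of face deg 0.15799327170353042
stem far z [0.1776 0.1789 0.1795 0.18  ] y [np.float64(nan), np.float64(nan), np.float64(nan), np.float64(-0.0002)] ends [-0.0463  0.0002  0.1781]
```

```bash
python3 -c "
from workcell import hand_in; print(hand_in())"
```

```text
the job is handed in; nothing more can be done
None
```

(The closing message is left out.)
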